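# Pin the book mould shut and hold the solid core in it

### The arm

A 6-joint arm with a two-finger parallel gripper is mounted at the origin on a cart in front of the work surface, level with it; the furniture and walls round the work are solid. World frame = base frame: x ahead of the robot, y to its left, z up, the work surface at z = 0. Lengths are in mm, angles in rad, forces in N, time in s.
With the tool pointing down it reaches from about 350 to 850 mm from the base axis. Payload 8.1 kg.
Tool frame: the origin (TCP) lies between the finger pads; the fingertips stand env.tip_reach ahead of it and the grasp point (between the pads) lies 8 mm behind it (env.tip_reach is the distance from the TCP to the fingertips, in mm); z points along the fingers, y is the direction in which the jaws open and shut (so a half turn about z gives the same grasp; the last joint's range is limited). The gripper opens to 93 mm and grips with 3 to 60 N. Pads are 15 mm wide; open, the fingers measure 128 mm over their backs; the gripper's body (75 mm by 188 mm) begins 65 mm behind the grasp point.
Start: joints at [-0.085, 0.13, 1.488, -0, 1.523, -0.085], TCP at [600.004, 0.022, 229.635] pointing down, gripper open.
Joint ranges: [-2.96, 2.96], [-0.89, 2.26], [0.02, 2.5], [-1.34, 4.48], [0, 2.73], [-2.66, 2.66]. Speed limits (rad/s): [2.39, 2.39, 2.79, 3.14, 3.14, 3.14].

### API

Orientations are given as a 3x3 rotation matrix whose columns are the frame's x, y, z axes.
In Python, from workcell import readout, optics, env gives the robot as it stands. The module is installed in compiled form; this text tells all that it offers.
- The arm moves only by the tool apply_moves, never from a script. Its arguments are lists of equal length, an entry for each row: "translation": the shift along the tool's x, y, z in m, a list of three; "yaw": the turn about the tool's z in rad; "jaw": the opening, from 0 (shut) to 1 (fully open). A call has 1 to 5 rows; each row is the pose to reach, as a shift and turn from the pose commanded when the call began, along the tool's axes at that moment; what a row does not reach only later rows make up. A row lasts 1/8 s, in which the tool goes at most 62.5 mm and 10.7 degrees, less where a joint would pass 70% of its speed; a pose out of reach is approached as far as the arm can. A call with a gripper value outside its range is refused whole. The fingers move at their own pace and stop on an object; "newtons" is the grip in N (left out, the last holds). Time passes only in rows, so rows that repeat a pose let the fingers close. It gives the time, the measured TCP pose, the force and the opening at its end, in the units of the state.
- readout.read_state(): the state, without advancing time (a new reading comes with each control period).
- optics.read_camera(name): name is "scene" or "side" or "wrist"; returns (picture, depth): 480x640x3 uint8, red, green, blue; 480x640 float32, mm along the optical axis (not along the pixel's ray), 0 where there is no reading.
- optics.camera_model(name): a dict with "fx", "fy", "cx", "cy" (pixels), "view" (4x4, takes a point from world to camera coordinates). Camera axes: x right, y down, z forward; pixel columns grow to the right and rows downward; lengths in mm; the calibration is good to about 2 mm. A picture is of the moment at which its call begins: read the wrist's pose just before it. camera_model takes no time and is no camera call; for the wrist camera it gives the pose at the moment of the call.
- env.close_job(): hands the job in, once; it reports no verdict.
The state is a dict: "clock": time; "joints": joint angles; "joint_vel": joint speeds; "effort": joint torques, N m; "ee_pos": TCP position; "eef_rot": TCP orientation; "wrist_force": force on the tool from outside, world axes, zero at the start; "torque": the same for the moment, N m; "gripper_width": finger opening in mm.
Only numpy, scipy, OpenCV 4.12 (cv2) and the standard library are available. Lean on these libraries where they do the work, as an engineer would, in place of code of your own. Each camera call takes 0.05 s, during which the arm holds its last target.

### The job

Get the book mould ready for a wax pour: swing its open half shut and drop the latch pin from the rack fully down through the latch lugs so that it locks the two halves together. Then lift the two look-alike cores clear of their sockets, one after the other, to feel which is heavier (the solid one), set the lighter one standing back in a socket of the rack, and hold the heavier one hanging upright in the middle of the mould's cavity, lowered until the groove round its shank is about level with the mould's rim, touching neither the walls nor the bottom. Finish while still holding it there, do not let go, and leave the wax dish, the wax fittings and the brush lying round the work where they are.

Things in the scene. Friction and masses are not known exactly. Their poses are not given: they have to be found in the camera images.
- mould: two-part aluminium book mould fixed to the bench on a 176 x 124 x 12 mm base plate. Shut, it is a block 100 mm (x) by 96 mm (y), flat rim 82 mm above the bench, with a round upright cavity 48 mm wide and 70 mm deep, open on top. Origin on the bench below the cavity's centre, z up; latch at the -x end, hinge at the +x end. The half at +y is fixed, the half at -y swings.
- swing_half (a joint): opening angle of the swinging half about the upright hinge (point hinge_axis), rad: 0 = shut (end stop), growing as its latch end swings out towards mould -y, at most 0.9. Starts ajar, 0.25 to 0.6. Light friction (0.12 N m), stays where left; about 2 N on its outer face near the latch end moves it.
- swing_face (a point): point on the flat outer face of the swinging half, where to push it shut: 62 mm above the bench; when shut at x -32, y -48 mm in the mould's frame. Moves with the half; its -y axis is the face's outward normal and its axes equal the mould's when shut. On the same face a wooden knob, 28 mm across, sticks out 31 mm, 37 mm nearer the hinge and 28 mm lower.
- hinge_axis (a point): point on the upright hinge axis at rim height, 58 mm from the cavity's centre along mould +x.
- latch_hole (a point): centre of the latch hole's mouth on the upper lug, 80 mm above the bench, 70 mm from the cavity's centre along mould -x (20 mm out from the end face). Two lugs of the fixed half (50-60 and 70-80 mm above the bench) form a clevis, the swinging half's lug (60-69 mm) goes between. Hole 13.5 mm in diameter through all three, in line only when the mould is shut.
- mould_mouth (a point): centre of the cavity's mouth at rim height, 82 mm above the bench; z up. With a core's groove level with the rim its foot is 55 mm below this point; the cavity's floor is 70 mm below it.
- latch_pin: loose dark steel pin, upright, 80 mm long, 80 g: shank 10 mm diameter, nose tapered to 5 mm over its last 10 mm, flange 21 mm diameter 44 to 48 mm above the tip, round grip 14 mm diameter from 49 to 80 mm. Origin at the tip, z up along the pin. Starts in the rack's post, flange on the post's top. Fully home in the latch the flange lies on the upper lug, the tip 44 mm below its top.
- core_1: steel mould core standing upright in a rack socket, 112 mm tall: shank 30 mm diameter up to 75 mm, above 78 mm a round grip 24 mm diameter; a fine groove round the shank 55 mm above the foot. Origin at the centre of the foot, z up along the core. One core is solid, about 0.5 kg; its exact look-alike is hollow, about half as heavy; either may stand in either socket.
- core_2: steel mould core standing upright in a rack socket, 112 mm tall: shank 30 mm diameter up to 75 mm, above 78 mm a round grip 24 mm diameter; a fine groove round the shank 55 mm above the foot. Origin at the centre of the foot, z up along the core. One core is solid, about 0.5 kg; its exact look-alike is hollow, about half as heavy; either may stand in either socket.
- rack: wooden board 90 x 300 x 12 mm fixed to the bench, long side along its y, origin on the bench at its centre. On it two socket rings for cores (62 mm outside, 42 mm inside, tops 24 mm above the bench) at y = +105 and +5 mm, and at y = -110 mm a round post for the pin (38 mm outside, top 58 mm above the bench, hole 13.5 mm).
- socket_1 (a point): centre of the floor of the end socket, 12 mm above the bench: a core's foot stands here.
- socket_2 (a point): centre of the floor of the middle socket, 12 mm above the bench: a core's foot stands here.
- dish_pattern: bystander: violet wax dish, 109 mm across, 22 mm high, lying loose.
- fitting_0: bystander: small tangle of violet wax fittings, 48 x 60 x 23 mm, lying loose.
- bench_brush: bystander: small bench brush, 29 x 82 x 24 mm, lying loose.
Mind the look-alikes: they are no part of the job. Leave any brown or pink look-alike of the core_1 alone.

How it is judged:
By the outcome, as a careful person would: the job done as asked, in the order asked, and still so for the second after the job is handed in, while the arm keeps its last pose, push and grip.
It also fails if it takes over 72 s, if anything falls off the work surface, if the arm or the gripper's body presses on something with over 40 N, if the wrist force passes 120 N, or if a joint passes its speed limit or range.

## Working session

There is one attempt and no reset: what is moved stays moved. The work goes in short steps, Python scripts to look and compute and a tool call to move; the robot and the scene stay as the last step left them, time stands still between calls to the robot, and variables do not carry over. Pictures are saved under pics/ and viewed, and the job is handed in when it is done.

Besides the shell and the picture viewer there is one more tool, called after "Request:" as a command line: name --pt "numbers of a row" for each row, then --argument value for the rest. apply_moves: Moves the arm, as the interface text tells. Its arguments: {"type":"object","properties":{"translation":{"type":"array"},"yaw":{"type":"array"},"jaw":{"type":"array"},"newtons":{"type":"number"}},"required":["translation","yaw","jaw"]}

```bash
mkdir -p pics; cat > h.py <<'E'
import numpy as np, cv2
from workcell import readout, optics, env
def snap(n,f):
    m=optics.camera_model(n); p,d=optics.read_camera(n)
    cv2.imwrite(f'pics/{f}.png',p[:,:,::-1]); np.savez(f'pics/{f}.npz',p=p,d=d,V=m['view'],k=[m[x] for x in('fx','fy','cx','cy')])
    return m,p,d
def load(f):
    z=np.load(f'pics/{f}.npz'); return z['p'],z['d'],z['V'],z['k']
def deproj(V,k,u,v,d):
    c=np.stack([(u-k[2])/k[0]*d,(v-k[3])/k[1]*d,d,np.ones_like(d)],-1)
    return (c@np.linalg.inv(V).T)[...,:3]
def ray(V,k,u,v,z):
    W=np.linalg.inv(V); o=W[:3,3]; r=W[:3,:3]@np.array([(u-k[2])/k[0],(v-k[3])/k[1],1]); return o+r*(z-o[2])/r[2]
def proj(V,k,P):
    c=V@np.append(P,1); return c[0]/c[2]*k[0]+k[2],c[1]/c[2]*k[1]+k[3]
def cloud(f):
    p,d,V,k=load(f); v,u=np.mgrid[:480,:640].astype(float); return deproj(V,k,u,v,d.astype(float)),p,d
E
python3 - <<'E'
from h import *
for n in('scene','side','wrist'): 
    m,p,d=snap(n,n+'0'); print(n,np.linalg.inv(m['view'])[:3].round(2).tolist(),m['fx'])
s=readout.read_state(); print(s['clock'],s['ee_pos'],s['eef_rot'],s['wrist_force'],s['gripper_width'],env.tip_reach)
E
```

```text
scene [[0.81, -0.31, 0.49, -100.72], [-0.58, -0.41, 0.7, -776.47], [-0.01, -0.86, -0.52, 687.47]] 518.2831080232314
side [[-0.98, -0.1, 0.16, 306.33], [-0.19, 0.6, -0.77, 1035.87], [-0.02, -0.79, -0.61, 851.4]] 543.6725746468254
wrist [[1.0, 0.0, -0.0, 598.98], [-0.0, -0.96, -0.26, 73.85], [-0.0, 0.26, -0.96, 382.57]] 429.80246079513506
0.15 [5.99568145e+02 6.90881809e-02 2.28815993e+02] [[-1.37420876e-05  9.99998976e-01 -1.43127624e-03]
 [ 9.99999988e-01  1.39621815e-05  1.53764725e-04]
 [ 1.53784551e-04 -1.43127411e-03 -9.99998964e-01]] [-0.83439799  0.08533071 -0.27527752] 93.240632053679 11.0
```

View pics/scene0.png

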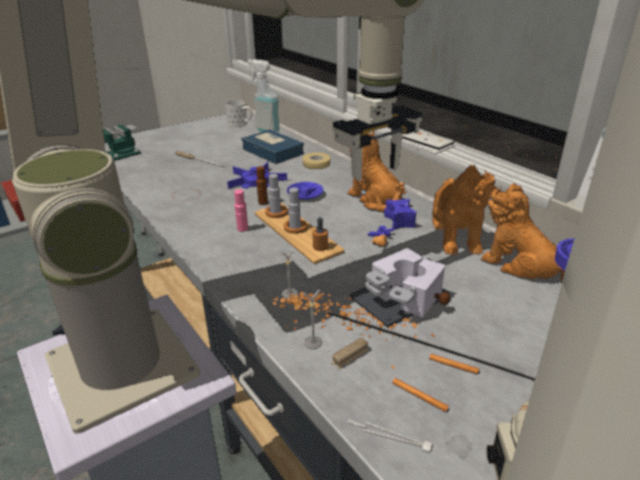

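View pics/side0.png

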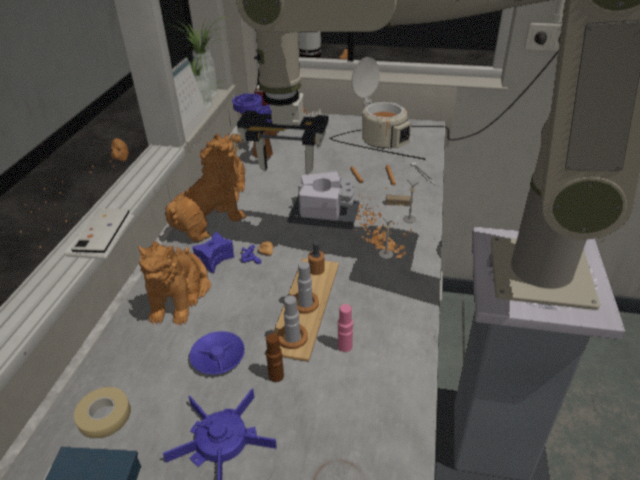

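View pics/wrist0.png

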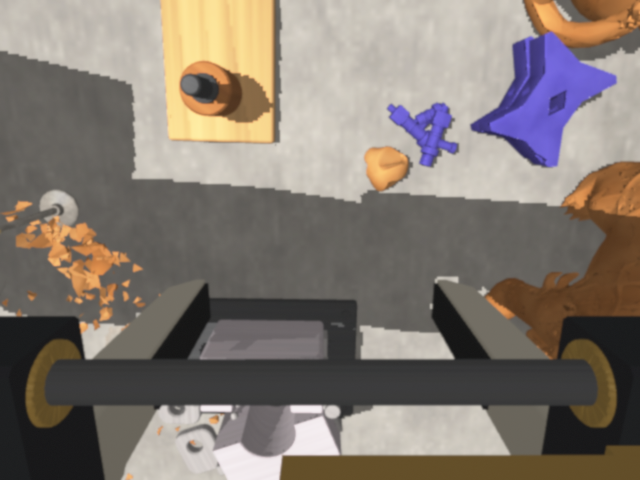

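Scene view: the grey cores are at (275,197) and (295,212), the pin is at (320,232) in the rack post, and the mould is at (400,285). The pink (241,212) and brown (262,185) pieces are look-alikes and stay put. Next I'll measure.

```bash
python3 - <<'E'
from h import *
# topdown ortho, 1px=1mm, x 380..800 ,y -250..420
for f in('scene0','side0','wrist0'):
    P,p,d=cloud(f); ok=(d>0)
    X=P[ok]; C=p[ok]; o=np.argsort(X[:,2]); X=X[o];C=C[o]
    m=(X[:,2]<125)&(X[:,2]>-20); X=X[m];C=C[m]
    im=np.zeros((600,800,3),np.uint8)
    # image: col = y from 420 down to -250 , row = x
    c=((420-X[:,1])*1.15).astype(int); r=((X[:,0]-350)*1.15).astype(int)
    g=(c>=0)&(c<799)&(r>=0)&(r<599)
    for a in(0,1):
        for b in (0,1): im[np.clip(r[g]+a,0,599),c[g]+b]=C[g][:,::-1]
    cv2.imwrite(f'pics/top_{f}.png',im)
E
python3 - <<'E'
from h import *
for f,(x,y,w,h) in {'scene0':(210,140,260,200),'side0':(240,150,200,230)}.items():
    p=load(f)[0][y:y+h,x:x+w,::-1]; cv2.imwrite(f'pics/crop_{f}.png',cv2.resize(p,None,fx=2.6,fy=2.6,interpolation=cv2.INTER_CUBIC))
E
```

```text
(no output)
```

View pics/top_side0.png

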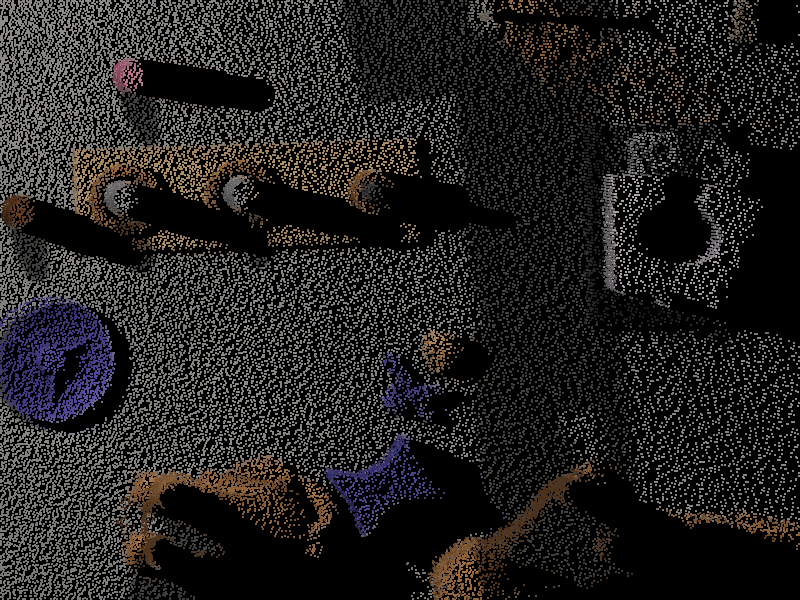

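View pics/crop_scene0.png

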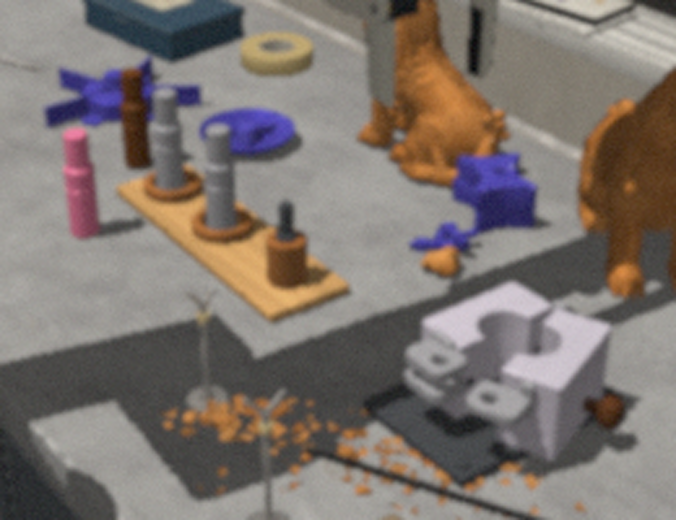

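View pics/crop_side0.png

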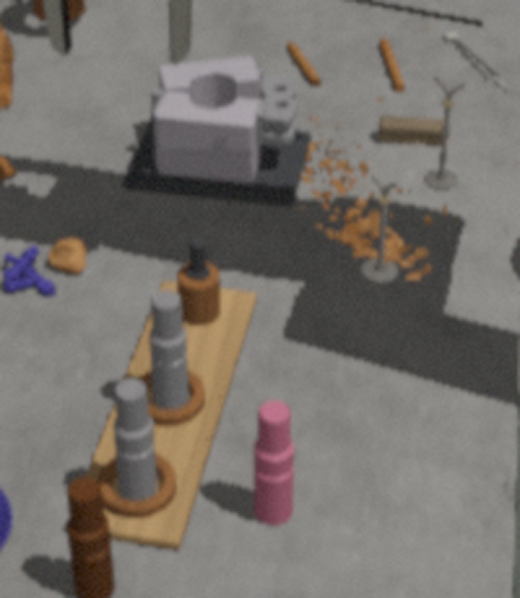

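Request:
apply_moves --pt "-0.06 -0.02 -0.01" --pt "-0.12 -0.04 -0.02" --pt "-0.14 -0.045 -0.02" --pt "-0.14 -0.045 -0.02" --yaw '[0, 0, 0, 0]' --jaw '[1, 1, 0.6, 0.6]'

```text
clock: 0.65
ee_pos: [554.4, -141.6, 249.5]
eef_rot: [[0.003, 1.0, -0.0], [1.0, -0.003, -0.0], [-0.0, -0.0, -1.0]]
wrist_force: [0.2, 0.6, 0.8]
gripper_width: 77.6
```

```bash
python3 - <<'E'
from h import *
s=readout.read_state(); print(s['clock'],s['ee_pos'],s['gripper_width']); snap('wrist','w1')
E
```

```text
0.65 [ 554.44145305 -141.59975808  249.52421456] 77.62225050791103
```

View pics/w1.png

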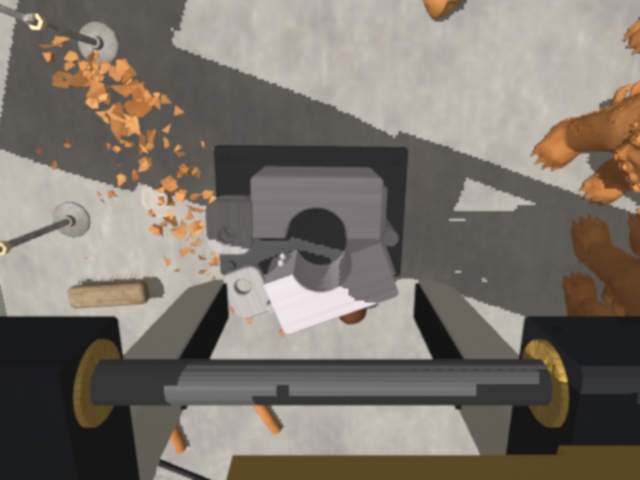

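```bash
python3 - <<'E'
from h import *
P,p,d=cloud('w1')
v,u=np.mgrid[:480,:640]
bench=P[(d>0)&(u>430)&(u<520)&(v>230)&(v<280)]; print('bench z',np.median(bench[:,2]))
m=(d>0)&(abs(P[...,2]-82)<4)&(u>200)&(u<420)&(v>150)&(v<345)
im=p[:,:,::-1].copy(); im[m]=(0,255,0)
# crop
cv2.imwrite('pics/w1m.png',cv2.resize(im[130:350,180:430],None,fx=3,fy=2.7*1.0))
base=(d>0)&(abs(P[...,2]-12)<4)&(u>200)&(u<420)&(v>130)&(v<330)
X=P[base][:,:2].astype(np.float32); print('base rect',cv2.minAreaRect(X))
lab=cv2.connectedComponents(m.astype(np.uint8))[1]
for i in range(1,lab.max()+1):
    X=P[lab==i]; 
    if len(X)>100: print(i,len(X),X[:,2].mean(),cv2.minAreaRect(X[:,:2].astype(np.float32)),X.min(0).round(1),X.max(0).round(1))
E
```

```text
bench z -1.0965664033995495
base rect ((535.980712890625, -152.59725952148438), (123.64334106445312, 191.19281005859375), 89.112060546875)
1 8801 80.48521117627514 ((537.5191650390625, -137.34307861328125), (149.04351806640625, 61.11497497558594), 3.127092123031616) [ 463.8 -170.7   78. ] [ 613.3 -108.5   84.5]
4 5656 80.83119053480334 ((559.1074829101562, -201.68359375), (105.57781982421875, 48.871788024902344), 20.59637451171875) [ 506.9 -238.9   78. ] [ 615.  -160.6   83.3]
```

View pics/w1m.png

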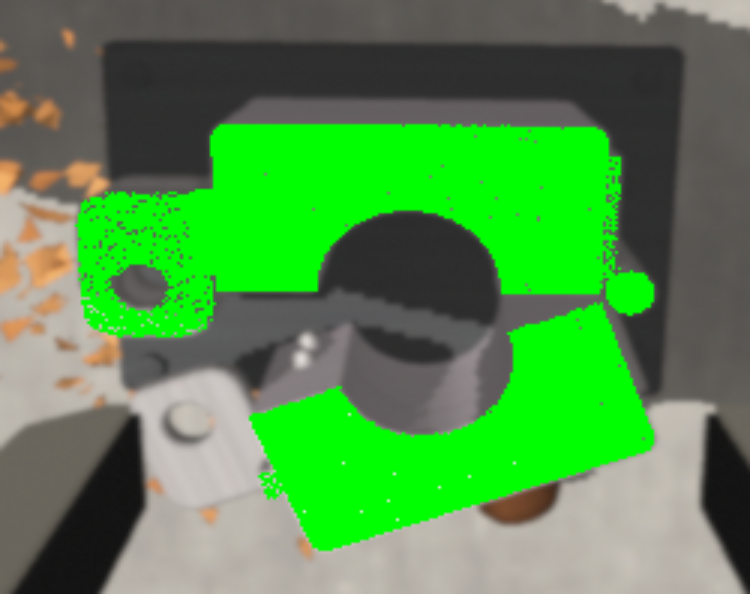

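```bash
cat > circ.py <<'E'
from h import *
from scipy.optimize import least_squares
def fitcirc(X,R=None):
    c0=X.mean(0)
    if R is None:
        s=least_squares(lambda q:np.hypot(X[:,0]-q[0],X[:,1]-q[1])-q[2],[*c0,20],loss='soft_l1')
    else: s=least_squares(lambda q:np.hypot(X[:,0]-q[0],X[:,1]-q[1])-R,c0,loss='soft_l1')
    return s.x, np.sqrt(np.mean(s.fun**2))
E
python3 - <<'E'
from circ import *
P,p,d=cloud('w1'); _,_,V,k=load('w1')
def W(c,r,z=82): return ray(V,k,180+c/3,130+r/2.7,z)[:2]
g=cv2.cvtColor(p,cv2.COLOR_RGB2GRAY)
m=((d>0)&(abs(P[...,2]-80.7)<2.5)).astype(np.uint8); m=cv2.morphologyEx(m,cv2.MORPH_CLOSE,np.ones((3,3)))
# cavity edge upper arc
cs,_=cv2.findContours(m[130:345,200:420],cv2.RETR_LIST,cv2.CHAIN_APPROX_NONE)
C=np.vstack([c[:,0] for c in cs if len(c)>30])+[200,130]
Wp=np.array([ray(V,k,a+0.,b+0.,82)[:2] for a,b in C])
uu=180+410/3; vv=130+290/2.7
c0=W(410,288)
sel=(abs(np.hypot(*(Wp-c0).T)-24)<5)&(Wp[:,1]>c0[1]-0)
print('cavity',fitcirc(Wp[sel]),fitcirc(Wp[sel],24),sel.sum())
def line(box,axis): # box c0,c1,r0,r1 in crop
    q=C-[180,130]; q=q*[3,2.7]; s=(q[:,0]>box[0])&(q[:,0]<box[1])&(q[:,1]>box[2])&(q[:,1]<box[3])
    X=Wp[s].astype(np.float32); l=cv2.fitLine(X,cv2.DIST_HUBER,0,.01,.01).ravel(); return l,len(X)
for n,b in dict(outer=(225,590,110,140),partL=(225,315,280,305),partR=(505,590,280,305),endL=(200,222,135,185),endR=(590,615,135,290),swout=(330,640,440,545),swR=(600,655,310,435)).items(): print(n,line(b,0))
print('hinge pin',W(630,292),'latch hole',W(141,287,80),W(188,421,69))
print('swing face corner', W(322,550),W(652,443))
E
```

```text
cavity (array([ 549.71153896, -156.40274706,   24.15269953]), np.float64(0.20648481288301684)) (array([ 549.71213764, -156.21139702]), np.float64(0.21663116517954817)) 85
outer (array([ 9.9989802e-01, -1.4281466e-02,  5.3496783e+02, -1.0876239e+02],
      dtype=float32), 121)
partL (array([ 9.9999422e-01, -3.3978315e-03,  5.1376367e+02, -1.5575478e+02],
      dtype=float32), 29)
partR (array([ 9.9999422e-01, -3.3975090e-03,  5.8619623e+02, -1.5680531e+02],
      dtype=float32), 28)
endL (array([ 3.3619341e-02, -9.9943471e-01,  5.0089410e+02, -1.1887981e+02],
      dtype=float32), 18)
endR (array([ 7.8857079e-02, -9.9688596e-01,  6.0124329e+02, -1.3430493e+02],
      dtype=float32), 26)
swout (array([ 9.3573242e-01,  3.5271069e-01,  5.7174188e+02, -2.2117944e+02],
      dtype=float32), 100)
swR (array([ 3.5009736e-01, -9.3671334e-01,  6.0704468e+02, -1.8037724e+02],
      dtype=float32), 55)
hinge pin [ 607.30098654 -156.99627253] latch hole [ 480.46713358 -155.62084043] [ 488.41068054 -201.46888885]
swing face corner [ 525.69197767 -238.61918018] [ 615.01668103 -203.70232383]
```

Request:
apply_moves --pt "-0.06 -0.007 0" --pt "-0.115 -0.014 0" --pt "-0.133 -0.014 0.04" --pt "-0.133 -0.014 0.1" --pt "-0.133 -0.014 0.16" --yaw '[0, 0, 0, 0, 0]' --jaw '[0, 0, 0, 0, 0]' --newtons 20

```text
clock: 1.32
ee_pos: [541.7, -271.9, 87.9]
eef_rot: [[-0.001, 1.0, 0.001], [1.0, 0.001, 0.0], [0.0, 0.001, -1.0]]
wrist_force: [0.2, -0.4, -1.2]
gripper_width: 23.5
```

Request:
apply_moves --pt "0 0 0.02" --pt "0 0 0.02" --pt "0.01 0 0.02" --pt "0.02 0 0.02" --pt "0.02 0 0.02" --yaw '[0, 0, 0, 0, 0]' --jaw '[0, 0, 0, 0, 0]'

```text
clock: 1.95
ee_pos: [542.1, -252.4, 71.4]
eef_rot: [[-0.001, 1.0, 0.002], [1.0, 0.001, -0.001], [-0.001, 0.002, -1.0]]
wrist_force: [0.0, -0.2, 0.2]
gripper_width: 0.5
```

```bash
python3 - <<'E'
from h import *
snap('wrist','w2');m,p,d=snap('scene','s2')
cv2.imwrite('pics/s2c.png',cv2.resize(p[200:360,300:500,::-1],None,fx=3,fy=3))
print(readout.read_state()['ee_pos'])
E
```

```text
[ 541.55238651 -252.98940893   70.67833436]
```

View pics/s2c.png

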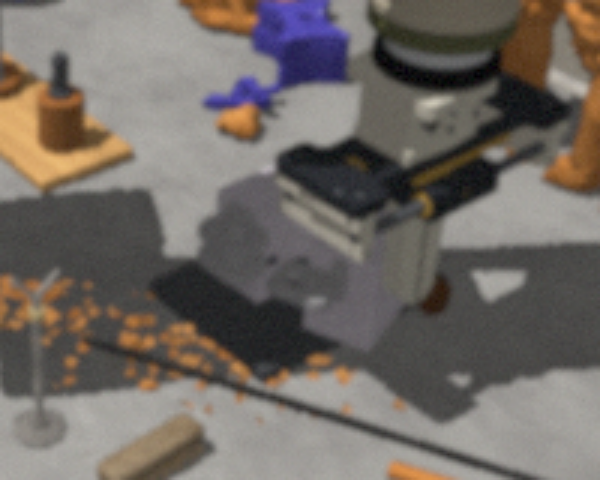

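View pics/w2.png

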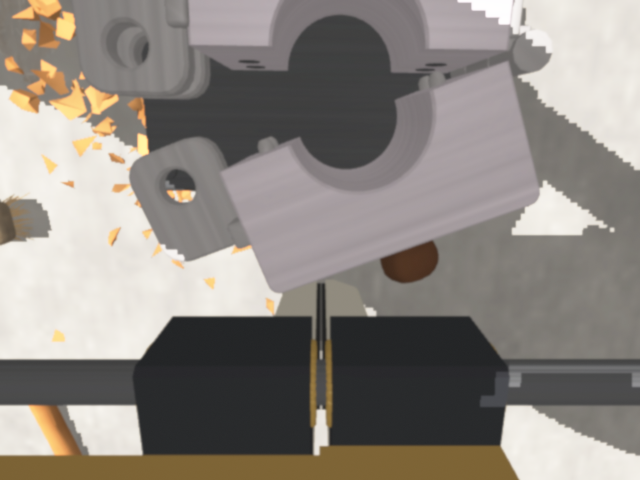

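Request:
apply_moves --pt "0.006 -0.003 0.003" --pt "0.012 -0.006 0.003" --pt "0.018 -0.01 0.003" --pt "0.024 -0.014 0.003" --pt "0.029 -0.017 0.003" --yaw '[0, 0, 0, 0, 0]' --jaw '[0, 0, 0, 0, 0]'

```text
clock: 2.68
ee_pos: [523.1, -223.8, 66.2]
eef_rot: [[0.0, 1.0, -0.001], [1.0, -0.0, 0.0], [0.0, -0.001, -1.0]]
wrist_force: [-2.5, -2.6, 0.1]
gripper_width: 0.1
```

Request:
apply_moves --pt "0.004 -0.003 0" --pt "0.007 -0.005 0" --pt "0.007 -0.005 0" --yaw '[0, 0, 0]' --jaw '[0, 0, 0]'

```text
clock: 3.05
ee_pos: [519.1, -216.5, 66.7]
eef_rot: [[-0.0, 1.0, 0.0], [1.0, 0.0, 0.0], [0.0, 0.0, -1.0]]
wrist_force: [-0.6, 0.5, -0.7]
gripper_width: 0.6
```

Request:
apply_moves --pt "0.002 0 0" --pt "0.004 0 0" --yaw '[0, 0]' --jaw '[0, 0]'

```text
clock: 3.3
ee_pos: [518.8, -214.6, 66.8]
eef_rot: [[0.0, 1.0, -0.0], [1.0, -0.0, -0.003], [-0.003, -0.0, -1.0]]
wrist_force: [-2.3, -13.9, -2.7]
gripper_width: 0.1
```

```bash
python3 - <<'E'
from h import *
snap('wrist','w3')
E
```

```text
(no output)
```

View pics/w3.png

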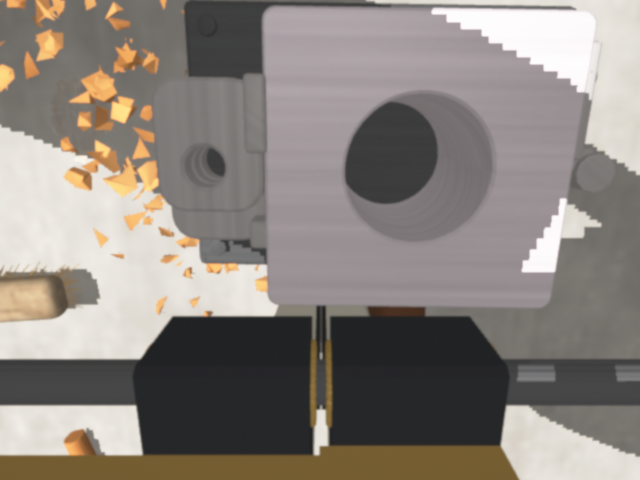

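Request:
apply_moves --pt "-0.02 0 0" --pt "-0.025 0 -0.05" --pt "-0.005 0 -0.11" --pt "0.055 0 -0.15" --pt "0.115 0 -0.18" --yaw '[0, 0, 0, 0, 0]' --jaw '[0, 0, 0, 0, 0.5]'

```text
clock: 3.98
ee_pos: [519.7, -110.9, 242.2]
eef_rot: [[0.002, 1.0, 0.003], [1.0, -0.002, 0.0], [0.0, 0.003, -1.0]]
wrist_force: [1.7, 1.0, -0.3]
gripper_width: 6.3
```

Request:
apply_moves --pt "0.06 0 0" --pt "0.12 0 0" --pt "0.18 0 0" --pt "0.205 0 0" --pt "0.205 0 0" --yaw '[0, 0, 0, 0, 0]' --jaw '[0.5, 0.5, 0.5, 0.5, 0.5]'

```text
clock: 4.6
ee_pos: [519.2, 95.5, 240.0]
eef_rot: [[-0.003, 1.0, 0.0], [1.0, 0.003, 0.001], [0.001, 0.0, -1.0]]
wrist_force: [1.0, 0.1, -0.7]
gripper_width: 46.2
```

```bash
python3 - <<'E'
from h import *
s=readout.read_state(); print(s['clock'],s['ee_pos'],s['gripper_width']); snap('wrist','w4')
E
```

```text
4.6 [519.21949962  95.46382157 239.9915876 ] 46.177618319782695
```

View pics/w4.png

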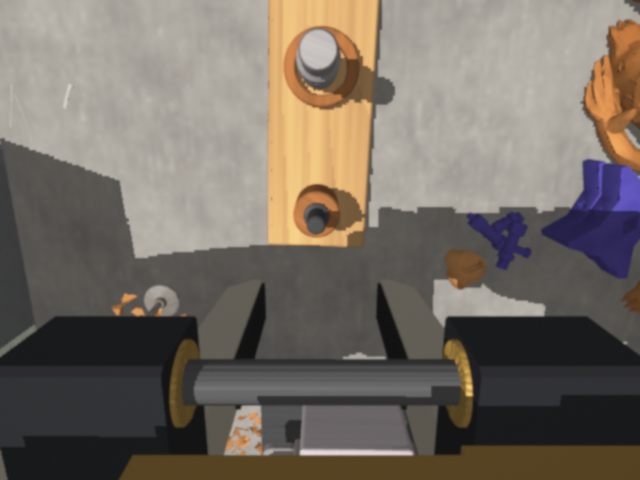

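```bash
python3 - <<'E'
from circ import *
for f,regs in {'w4':[('pintop',(295,340,195,240),94,3,7),('post',(285,350,175,245),58,3,19),('core2top',(295,345,20,95),124,4,12),('ring2',(275,370,20,115),24,3,31)],'w3':[('cavity',(330,510,80,255),82,0,24),('latch',(180,235,135,195),80,0,6.75)],'w1':[]}.items():
    P,p,d=cloud(f); _,_,V,k=load(f); vv,uu=np.mgrid[:480,:640]
    for n,(a,b,c,e),z,t,R in regs:
        box=(uu>a)&(uu<b)&(vv>c)&(vv<e)&(d>0)
        if t==0:
            hole=(box&(P[...,2]<z-5)).astype(np.uint8)
        else:
            hole=(box&(abs(P[...,2]-(z-1.2))<t)).astype(np.uint8)
        lab,st=cv2.connectedComponentsWithStats(hole)[1:3]; i=1+st[1:,4].argmax()
        cs=max(cv2.findContours((lab==i).astype(np.uint8),0,cv2.CHAIN_APPROX_NONE)[0],key=len)[:,0]
        hull=cv2.convexHull(cs)[:,0] if t else cs
        W=np.array([ray(V,k,x,y,z)[:2] for x,y in hull.astype(float)])
        print(f,n,len(cs),'fit',fitcirc(W),'fixR',fitcirc(W,R),'medz',np.median(P[lab==i][:,2]),'enclosing',cv2.minEnclosingCircle(W.astype(np.float32)))
E
```

```text
w4 pintop 53 fit (array([514.72127598,  96.31194474,   6.89025471]), np.float64(0.10630436909632246)) fixR (array([514.72228931,  96.30334049]), np.float64(0.15194084281529813)) medz 92.51577236907212 enclosing ((514.6734619140625, 96.4681625366211), 7.097543239593506)
w4 post 131 fit (array([514.68320283,  96.08436957,  18.81416632]), np.float64(0.11512913443729085)) fixR (array([514.67966791,  96.13336631]), np.float64(0.21579345059270663)) medz 56.71526215119741 enclosing ((514.726806640625, 96.14649200439453), 19.028400421142578)
w4 core2top 119 fit (array([516.39034997, 208.25021736,  11.82566267]), np.float64(0.076045213715315)) fixR (array([516.36080848, 208.24996423]), np.float64(0.1891044875635731)) medz 122.62359876169717 enclosing ((516.4144897460938, 208.1771697998047), 11.95277214050293)
w4 ring2 223 fit (array([518.35596926, 209.9428867 ,  30.6549247 ]), np.float64(0.06452795312846997)) fixR (array([518.34396451, 209.95803174]), np.float64(0.35075300104796386)) medz 22.63987094017665 enclosing ((518.3555908203125, 209.8682098388672), 30.776439666748047)
w3 cavity 445 fit (array([ 548.64442291, -156.3350133 ,   22.9675197 ]), np.float64(0.1659492021683403)) fixR (array([ 548.42039098, -156.423037  ]), np.float64(1.0456098724238863)) medz 23.572459730533154 enclosing ((548.8370971679688, -156.4320526123047), 23.328569412231445)
w3 latch 113 fit (array([ 480.75017153, -155.41649102,    6.16029635]), np.float64(0.16654842012186408)) fixR (array([ 480.79106381, -155.40633983]), np.float64(0.611999160394852)) medz 57.30783771877883 enclosing ((480.6304626464844, -155.46194458007812), 6.522830486297607)
```

```bash
python3 - <<'E'
from circ import *
P,p,d=cloud('w4'); _,_,V,k=load('w4')
# rack edges: saturated wood at z 12
m=(d>0)&(abs(P[...,2]-10.8)<3)&(np.mgrid[:480,:640][0]<255); m[:, :240]=0; m[:,400:]=0
for name,sel in (('L',0),('R',1)):
    pts=[]
    for v in range(5,240,3):
        us=np.flatnonzero(m[v])
        if len(us)>60: pts.append(ray(V,k,float(us[0]-.5 if not sel else us[-1]+.5),float(v),12)[:2])
    pts=np.array(pts,np.float32); l=cv2.fitLine(pts,cv2.DIST_HUBER,0,.01,.01).ravel(); print(name,l)
Y=[ray(V,k,320.,v,12)[1] for v in(244.,246.)]; print(Y)
cv2.imwrite('pics/w4c.png',cv2.resize(p[160:260,250:400,::-1],None,fx=5,fy=5,interpolation=cv2.INTER_CUBIC))
E
```

```text
L [2.9758783e-02 9.9955714e-01 4.7222900e+02 1.5634483e+02]
R [3.2612339e-02 9.9946809e-01 5.6134033e+02 1.6446008e+02]
[np.float64(58.103056172683296), np.float64(56.1739925979804)]
```

View pics/w4c.png

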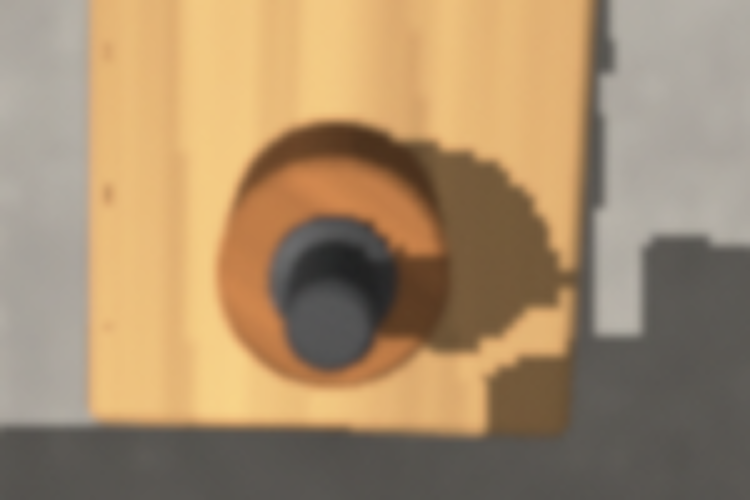

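Request:
apply_moves --pt "0 -0.0045 0.05" --pt "0 -0.0045 0.09" --pt "0 -0.0045 0.1" --pt "0 -0.0045 0.1" --yaw '[0, 0, 0, 0]' --jaw '[0.5, 0.5, 0.5, 0.5]'

```text
clock: 5.15
ee_pos: [514.7, 93.0, 140.1]
eef_rot: [[0.001, 1.0, -0.001], [1.0, -0.001, -0.0], [-0.0, -0.001, -1.0]]
wrist_force: [0.3, -0.2, 0.6]
gripper_width: 46.4
```

```bash
cat >> h.py <<'E'
def pose(n=4):
    a=[];f=[]
    for i in range(n):
        optics.read_camera('side'); s=readout.read_state(); a.append(s['ee_pos']); f.append(s['wrist_force'])
    a=np.array(a); print('clk',s['clock'],'pos',a.mean(0).round(2),'sd',a.std(0).round(2),'F',np.mean(f,0).round(2),'w',round(float(s['gripper_width']),1)); return a.mean(0)
E
python3 -c "
from h import *
pose(4)"
```

```text
clk 5.35 pos [515.88  93.63 141.85] sd [0.21 0.2  0.3 ] F [ 0.07  0.01 -0.  ] w 46.8
```

Request:
apply_moves --pt "0.0025 -0.001 0.03" --pt "0.0025 -0.001 0.06" --pt "0.0025 -0.001 0.0655" --pt "0.0025 -0.001 0.0655" --yaw '[0, 0, 0, 0]' --jaw '[0.5, 0.5, 0.45, 0]' --newtons 20

```text
clock: 5.85
ee_pos: [514.1, 96.6, 75.4]
eef_rot: [[-0.0, 1.0, 0.001], [1.0, 0.0, 0.0], [0.0, 0.001, -1.0]]
wrist_force: [-0.0, -0.2, 1.5]
gripper_width: 36.0
```

Request:
apply_moves --pt "0 0 0" --pt "0 0 0" --pt "0 0 0" --yaw '[0, 0, 0]' --jaw '[0, 0, 0]'

```text
clock: 6.22
ee_pos: [514.4, 96.6, 75.5]
eef_rot: [[0.0, 1.0, 0.002], [1.0, -0.0, 0.0], [0.0, 0.002, -1.0]]
wrist_force: [0.5, -0.1, 3.8]
gripper_width: 13.5
```

```bash
python3 -c "
from h import *
pose(4)"
```

```text
clk 6.425 pos [514.43  96.56  75.5 ] sd [0.01 0.02 0.  ] F [-0.25  0.02  5.83] w 13.4
```

Request:
apply_moves --pt "0 0 -0.01" --pt "0 0 -0.05" --pt "0 0 -0.1" --pt "-0.05 0 -0.105" --pt "-0.11 0 -0.105" --yaw '[0, 0, 0, 0, 0]' --jaw '[0, 0, 0, 0, 0]' --newtons 30

```text
clock: 7.05
ee_pos: [514.0, -13.9, 180.9]
eef_rot: [[-0.003, 1.0, 0.002], [1.0, 0.003, -0.0], [-0.0, 0.002, -1.0]]
wrist_force: [1.4, -0.2, -0.4]
gripper_width: 13.6
```

Request:
apply_moves --pt "-0.06 -0.015 0" --pt "-0.12 -0.03 0" --pt "-0.142 -0.034 0" --pt "-0.142 -0.034 0" --pt "-0.142 -0.034 0.03" --yaw '[0, 0, 0, 0, 0]' --jaw '[0, 0, 0, 0, 0]'

```text
clock: 7.68
ee_pos: [481.4, -155.7, 151.6]
eef_rot: [[0.0, 1.0, 0.005], [1.0, -0.0, -0.001], [-0.001, 0.005, -1.0]]
wrist_force: [0.4, 0.1, -0.4]
gripper_width: 12.9
```

```bash
python3 -c "
from h import *
pose(3); snap('wrist','w5');snap('scene','s5')
p=load('s5')[0]; cv2.imwrite('pics/s5c.png',cv2.resize(p[180:340,300:480,::-1],None,fx=4,fy=3.7,interpolation=2))
"
```

```text
clk 7.825 pos [ 478.01 -153.8   146.44] sd [0.33 0.19 0.95] F [-0.96  0.53 -2.6 ] w 13.1
```

View pics/w5.png

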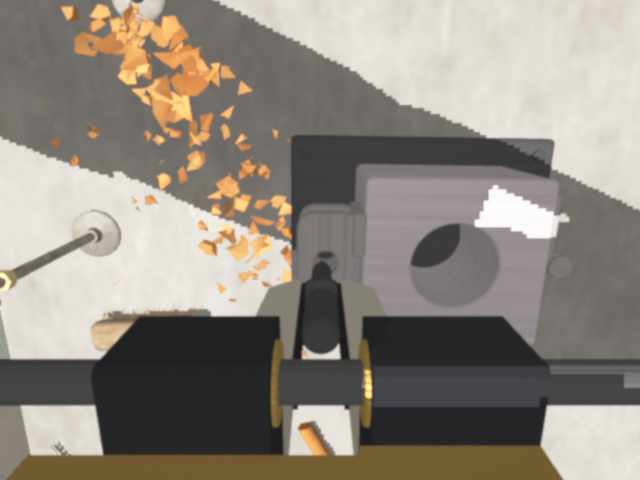

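View pics/s5c.png

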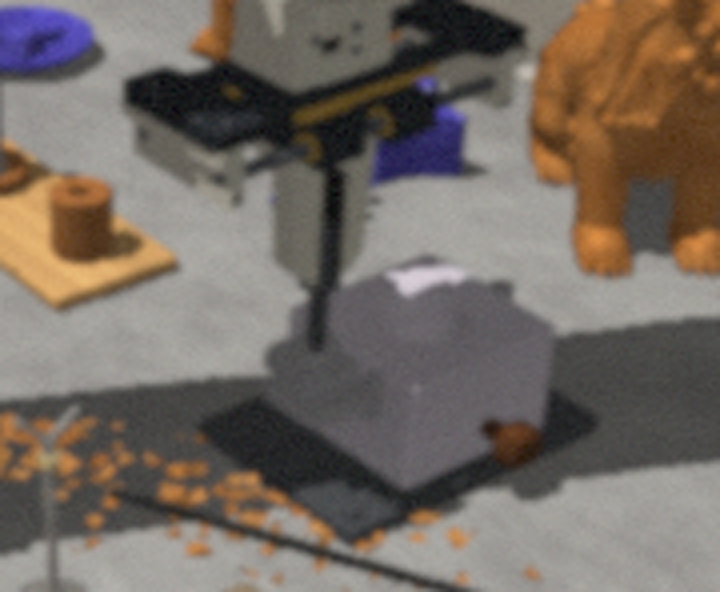

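Request:
apply_moves --pt "0 0 0" --pt "0 0 0" --pt "0 0 0" --yaw '[0, 0, 0]' --jaw '[0, 0, 0]'

```text
clock: 8.3
ee_pos: [479.8, -155.6, 149.8]
eef_rot: [[-0.0, 1.0, 0.001], [1.0, 0.0, -0.0], [-0.0, 0.001, -1.0]]
wrist_force: [0.1, -0.4, -0.6]
gripper_width: 13.1
```

```bash
python3 -c "
from h import *
t=pose(4); snap('wrist','w6'); p,d,V,k=load('w6')
print([proj(V,k,t+np.array([0,-.3,z-t[2]])) for z in (t[2]-61.5,t[2]-17.5)], 'hole',proj(V,k,[480.5,-155.4,80]))
cv2.imwrite('pics/w6c.png',cv2.resize(p[180:380,220:420,::-1],None,fx=3,fy=3,interpolation=2))
P=cloud('w6')[0]
"
```

```text
clk 8.5 pos [ 479.57 -155.55  149.5 ] sd [0.06 0.02 0.09] F [-0.26 -0.23 -0.49] w 13.3
[(np.float64(322.3527987504634), np.float64(264.59360487045655)), (np.float64(322.73796808680237), np.float64(297.99660402349696))] hole (np.float64(324.0028420335051), np.float64(259.0271818856868))
```

View pics/w6c.png

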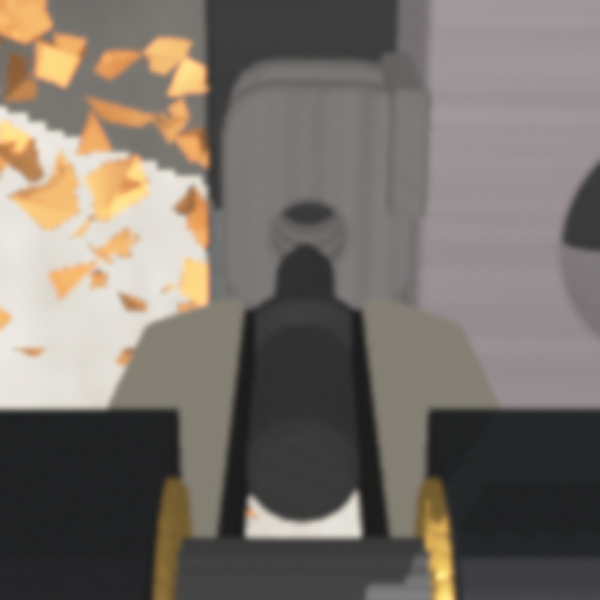

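Request:
apply_moves --pt "0.0007 0.0005 0" --pt "0.0007 0.0005 0.005" --pt "0.0007 0.0005 0.012" --pt "0.0007 0.0005 0.018" --pt "0.0007 0.0005 0.018" --yaw '[0, 0, 0, 0, 0]' --jaw '[0, 0, 0, 0, 0]'

```text
clock: 9.18
ee_pos: [479.4, -154.6, 130.3]
eef_rot: [[0.0, 1.0, -0.002], [1.0, -0.0, 0.001], [0.001, -0.002, -1.0]]
wrist_force: [-0.4, 0.3, -0.7]
gripper_width: 13.3
```

```bash
python3 -c "
from h import *
t=pose(2)"
```

```text
clk 9.275 pos [ 479.82 -154.74  131.04] sd [0.14 0.06 0.18] F [ 0.1  -0.1  -1.07] w 13.5
```

Request:
apply_moves --pt "0 0 0.004" --pt "0 0 0.008" --pt "0 0 0.012" --pt "0 0 0.012" --yaw '[0, 0, 0, 0]' --jaw '[0, 0, 0, 0]'

```text
clock: 9.78
ee_pos: [479.7, -154.6, 118.8]
eef_rot: [[-0.0, 1.0, -0.001], [1.0, 0.0, 0.0], [0.0, -0.001, -1.0]]
wrist_force: [0.4, 1.0, -1.0]
gripper_width: 13.5
```

Request:
apply_moves --pt "0 0 0.005" --pt "0 0 0.01" --pt "0 0 0.015" --pt "0 0 0.018" --pt "0 0 0.018" --yaw '[0, 0, 0, 0, 0]' --jaw '[0, 0, 0, 0, 0]'

```text
clock: 10.4
ee_pos: [479.8, -154.7, 101.0]
eef_rot: [[-0.0, 1.0, -0.001], [1.0, 0.0, 0.0], [0.0, -0.001, -1.0]]
wrist_force: [-0.3, -0.1, -1.1]
gripper_width: 13.3
```

```bash
python3 -c "
from h import *
t=pose(2)"
```

```text
clk 10.5 pos [ 480.01 -154.81  101.32] sd [0.06 0.03 0.1 ] F [-0.1   0.28 -0.98] w 13.1
```

Going smoothly; now the last 4 mm until the flange seats, then release.

Request:
apply_moves --pt "0 0 0.0015" --pt "0 0 0.003" --pt "0 0 0.0045" --pt "0 0 0.0045" --yaw '[0, 0, 0, 0]' --jaw '[0, 0, 0, 0]'

```text
clock: 11.0
ee_pos: [480.2, -154.9, 97.6]
eef_rot: [[-0.0, 1.0, 0.0], [1.0, 0.0, -0.0], [-0.0, 0.0, -1.0]]
wrist_force: [-2.9, 2.4, 5.0]
gripper_width: 13.1
```

```bash
python3 -c "
from h import *
t=pose(2)"
```

```text
clk 11.1 pos [ 480.16 -154.88   97.6 ] sd [0.01 0.   0.01] F [-3.45  0.91  6.29] w 13.0
```

Request:
apply_moves --pt "0 0 0" --pt "0 0 0" --pt "0 0 -0.02" --pt "0 0 -0.08" --pt "0 0 -0.14" --yaw '[0, 0, 0, 0, 0]' --jaw '[0.35, 0.35, 0.35, 0.35, 0.5]'

```text
clock: 11.72
ee_pos: [479.4, -154.5, 237.7]
eef_rot: [[0.0, 1.0, -0.002], [1.0, -0.0, 0.001], [0.001, -0.002, -1.0]]
wrist_force: [1.1, -1.1, -0.6]
gripper_width: 38.4
```

```bash
python3 -c "
from h import *
snap('wrist','w7'); snap('scene','s7')
p=load('s7')[0]; cv2.imwrite('pics/s7c.png',cv2.resize(p[220:340,320:480,::-1],None,fx=4,fy=4,interpolation=2))
"
```

```text
(no output)
```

View pics/w7.png

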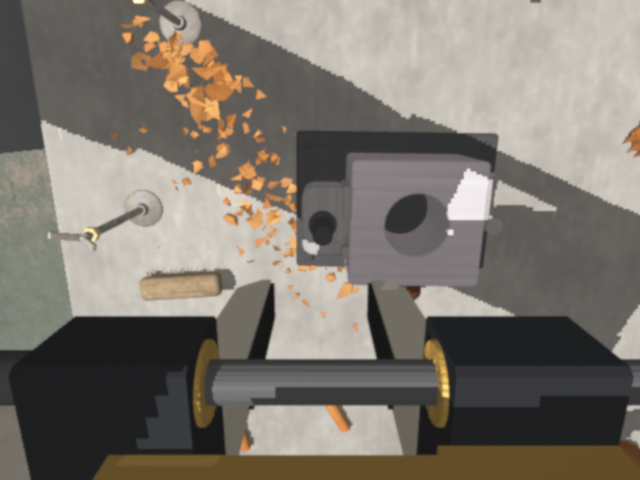

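View pics/s7c.png

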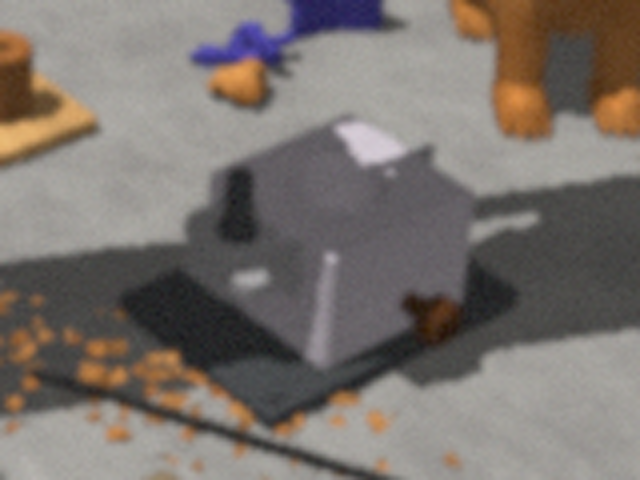

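Request:
apply_moves --pt "0.06 0.008 -0.01" --pt "0.12 0.016 -0.022" --pt "0.18 0.024 -0.022" --pt "0.24 0.032 -0.022" --pt "0.3 0.038 -0.022" --yaw '[0, 0, 0, 0, 0]' --jaw '[0.5, 0.5, 0.5, 0.5, 0.5]'

```text
clock: 12.45
ee_pos: [517.9, 147.1, 258.3]
eef_rot: [[0.0, 1.0, 0.0], [1.0, -0.0, -0.0], [-0.0, 0.0, -1.0]]
wrist_force: [1.0, 0.3, 0.4]
gripper_width: 46.5
```

Request:
apply_moves --pt "0.06 0 0" --pt "0.1 0 0" --pt "0.1 0 0" --pt "0.1 0 0" --yaw '[0, 0, 0, 0]' --jaw '[0.5, 0.5, 0.5, 0.5]'

```text
clock: 12.95
ee_pos: [517.9, 244.8, 258.2]
eef_rot: [[-0.0, 1.0, -0.001], [1.0, 0.0, -0.001], [-0.001, -0.001, -1.0]]
wrist_force: [0.1, -0.5, 0.4]
gripper_width: 46.7
```

```bash
python3 -c "
from h import *
print(readout.read_state()['ee_pos']);snap('wrist','w8')
P,p,d=cloud('w7'); q=P[225:240,315:328].reshape(-1,3); print('pin top z',q[:,2].max(), np.median(q[:,2]))
"
```

```text
[517.85166848 244.75354239 258.1706935 ]
pin top z 116.4101876310221 114.56875671891635
```

View pics/w8.png

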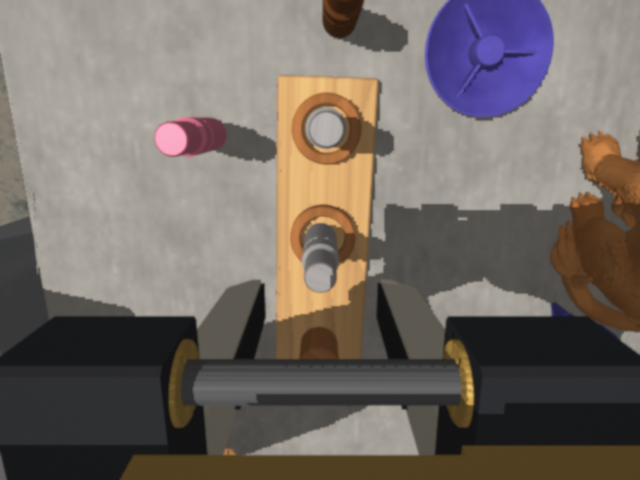

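```bash
cat > meas.py <<'E'
from circ import *
def meas(f,regs):
    P,p,d=cloud(f); _,_,V,k=load(f); vv,uu=np.mgrid[:480,:640]; out={}
    for n,(a,b,c,e),z,t,R in regs:
        box=(uu>a)&(uu<b)&(vv>c)&(vv<e)&(d>0)
        hole=(box&(abs(P[...,2]-(z-1.2))<t)).astype(np.uint8)
        lab,st=cv2.connectedComponentsWithStats(hole)[1:3]; i=1+st[1:,4].argmax()
        cs=max(cv2.findContours((lab==i).astype(np.uint8),0,cv2.CHAIN_APPROX_NONE)[0],key=len)[:,0]
        hull=cv2.convexHull(cs)[:,0]
        W=np.array([ray(V,k,x,y,z)[:2] for x,y in hull.astype(float)])
        print(f,n,len(cs),'fit',fitcirc(W)[0].round(2),'fixR',fitcirc(W,R)[0].round(2),'medz',np.median(P[lab==i][:,2]).round(1))
E
python3 -c "
from meas import *
meas('w8',[('core1top',(295,355,95,160),124,4,12),('ring1',(285,370,85,170),24,3,31),('core2top',(295,345,250,300),124,4,12),('ring2',(285,370,200,280),24,3,31)])"
```

```text
w8 core1top 103 fit [520.32 312.31  11.75] fixR [520.31 312.33] medz 122.7
w8 ring1 201 fit [521.46 310.25  30.64] fixR [521.46 310.25] medz 22.7
w8 core2top 92 fit [516.29 210.36  11.99] fixR [516.29 210.36] medz 122.7
w8 ring2 256 fit [518.25 211.18  30.66] fixR [518.25 211.02] medz 22.7
```

Request:
apply_moves --pt "0.05 0.002 0.02" --pt "0.0675 0.0025 0.07" --pt "0.0675 0.0025 0.11" --pt "0.0675 0.0025 0.11" --yaw '[0, 0, 0, 0]' --jaw '[0.5, 0.5, 0.5, 0.5]'

```text
clock: 13.5
ee_pos: [518.2, 310.2, 144.7]
eef_rot: [[0.001, 1.0, -0.007], [1.0, -0.001, -0.004], [-0.004, -0.007, -1.0]]
wrist_force: [-0.4, 0.1, 0.4]
gripper_width: 46.7
```

```bash
python3 -c "
from h import *
pose(3)"
```

```text
clk 13.65 pos [521.04 311.7  149.75] sd [0.85 0.51 1.44] F [0.46 0.15 0.67] w 46.8
```

Request:
apply_moves --pt "0 0 0.03" --pt "0 0 0.045" --pt "0 0 0.045" --pt "0 0 0.045" --pt "0 0 0.045" --yaw '[0, 0, 0, 0, 0]' --jaw '[0.5, 0.5, 0.5, 0.1, 0.1]' --newtons 35

```text
clock: 14.28
ee_pos: [521.3, 313.1, 105.2]
eef_rot: [[-0.0, 1.0, 0.002], [1.0, 0.0, 0.001], [0.001, 0.002, -1.0]]
wrist_force: [-0.5, 0.2, 0.9]
gripper_width: 31.0
```

Request:
apply_moves --pt "0 0 0" --pt "0 0 0" --yaw '[0, 0]' --jaw '[0.1, 0.1]'

```text
clock: 14.52
ee_pos: [521.1, 313.0, 104.8]
eef_rot: [[-0.0, 1.0, 0.001], [1.0, 0.0, 0.001], [0.001, 0.001, -1.0]]
wrist_force: [0.9, 0.1, 4.3]
gripper_width: 23.5
```

```bash
python3 -c "
from h import *
pose(3)"
```

```text
clk 14.675 pos [521.1  312.99 104.78] sd [0.02 0.   0.  ] F [ 0.32 -0.32  5.56] w 23.2
```

Request:
apply_moves --pt "0 0 -0.01" --pt "0 0 -0.03" --pt "0 0 -0.04" --pt "0 0 -0.04" --pt "0 0 -0.04" --yaw '[0, 0, 0, 0, 0]' --jaw '[0.1, 0.1, 0.1, 0.1, 0.1]'

```text
clock: 15.3
ee_pos: [520.3, 312.6, 143.5]
eef_rot: [[0.0, 1.0, -0.0], [1.0, -0.0, -0.0], [-0.0, -0.0, -1.0]]
wrist_force: [0.3, 0.7, -2.7]
gripper_width: 23.9
```

Request:
apply_moves --pt "0 0 0" --pt "0 0 0" --pt "0 0 0" --yaw '[0, 0, 0]' --jaw '[0.1, 0.1, 0.1]'

```text
clock: 15.68
ee_pos: [520.4, 312.6, 143.5]
eef_rot: [[0.0, 1.0, -0.001], [1.0, -0.0, -0.0], [-0.0, -0.001, -1.0]]
wrist_force: [0.2, -1.0, -2.7]
gripper_width: 23.3
```

```bash
python3 -c "
from h import *
pose(6); snap('wrist','w9'); print(readout.read_state()['torque'])"
```

```text
clk 15.975 pos [520.47 312.67 143.74] sd [0.04 0.02 0.09] F [-0.26  0.02 -2.66] w 23.2
[0.06144329 0.00542294 0.03416653]
```

View pics/w9.png

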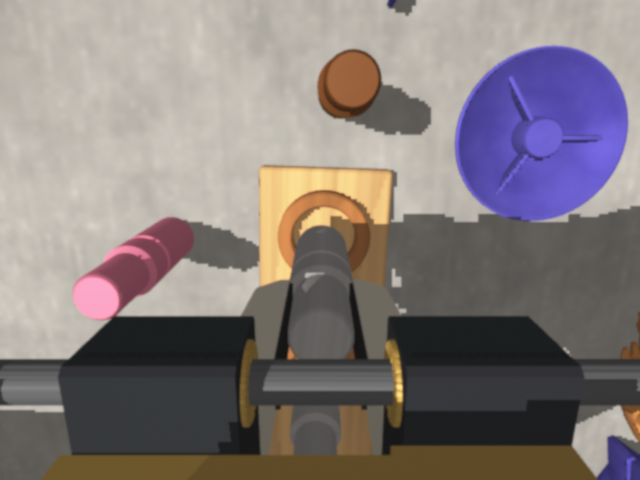

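Request:
apply_moves --pt "-0.001 0.0005 0.015" --pt "-0.001 0.0005 0.03" --pt "-0.001 0.0005 0.036" --pt "-0.001 0.0005 0.039" --pt "-0.001 0.0005 0.039" --yaw '[0, 0, 0, 0, 0]' --jaw '[0.1, 0.1, 0.1, 0.1, 0.1]'

```text
clock: 16.65
ee_pos: [521.1, 311.8, 105.0]
eef_rot: [[-0.0, 1.0, 0.0], [1.0, 0.0, 0.0], [0.0, 0.0, -1.0]]
wrist_force: [0.0, -0.6, -2.2]
gripper_width: 23.9
```

```bash
python3 -c "
from h import *
pose(3)"
```

```text
clk 16.8 pos [521.21 311.79 104.94] sd [0.02 0.02 0.02] F [-0.07  0.36 -2.05] w 23.5
```

Request:
apply_moves --pt "0 0 0.001" --pt "0 0 0.001" --yaw '[0, 0]' --jaw '[0.1, 0.1]'

```text
clock: 17.05
ee_pos: [521.4, 311.9, 104.8]
eef_rot: [[-0.0, 1.0, 0.001], [1.0, -0.0, 0.0], [0.0, 0.001, -1.0]]
wrist_force: [-2.6, -1.3, 5.9]
gripper_width: 22.9
```

Request:
apply_moves --pt "0 0 0" --pt "0 0 0" --pt "0 0 -0.015" --pt "0 0 -0.06" --pt "0 0 -0.12" --yaw '[0, 0, 0, 0, 0]' --jaw '[0.3, 0.5, 0.5, 0.5, 0.5]'

```text
clock: 17.68
ee_pos: [520.0, 311.2, 224.3]
eef_rot: [[0.0, 1.0, -0.003], [1.0, -0.0, -0.001], [-0.001, -0.003, -1.0]]
wrist_force: [1.0, 0.3, 0.8]
gripper_width: 46.7
```

Request:
apply_moves --pt "-0.05 -0.0025 0" --pt "-0.09 -0.005 0" --pt "-0.09 -0.005 0" --pt "-0.09 -0.005 0" --yaw '[0, 0, 0, 0]' --jaw '[0.5, 0.5, 0.5, 0.5]'

```text
clock: 18.18
ee_pos: [516.3, 222.0, 224.7]
eef_rot: [[0.001, 1.0, 0.001], [1.0, -0.001, 0.001], [0.001, 0.001, -1.0]]
wrist_force: [0.5, 0.4, -0.1]
gripper_width: 46.3
```

```bash
python3 -c "
from h import *
pose(3); snap('wrist','w10')"
```

```text
clk 18.325 pos [516.07 222.51 224.17] sd [0.08 0.08 0.2 ] F [0.49 0.16 0.14] w 46.4
```

View pics/w10.png

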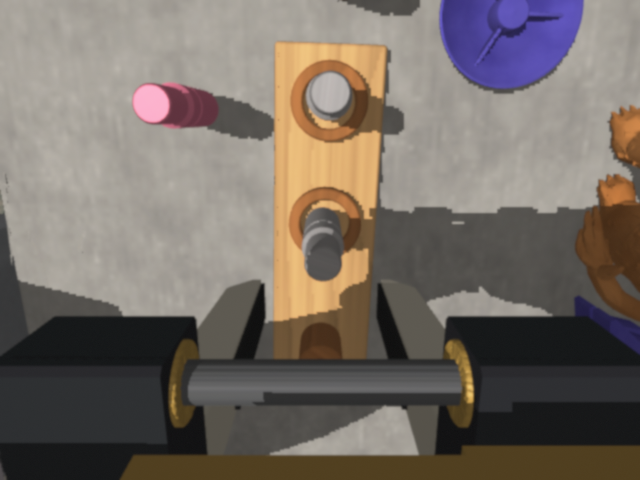

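```bash
python3 -c "
from meas import *
meas('w10',[('core1top',(295,360,65,125),124,4,12),('ring1',(285,375,50,150),24,3,31),('core2top',(295,350,235,290),124,4,12),('ring2',(280,370,180,270),24,3,31)])"
```

```text
w10 core1top 121 fit [520.3  310.83  11.78] fixR [520.33 310.8 ] medz 122.7
w10 ring1 226 fit [521.44 310.11  30.65] fixR [521.45 310.13] medz 22.6
w10 core2top 106 fit [516.28 210.18  11.95] fixR [516.28 210.18] medz 122.7
w10 ring2 285 fit [518.26 211.03  30.66] fixR [518.18 210.88] medz 22.7
```

Request:
apply_moves --pt "-0.012 0 0.04" --pt "-0.012 0 0.08" --pt "-0.012 0 0.11" --pt "-0.012 0 0.119" --pt "-0.012 0 0.119" --yaw '[0, 0, 0, 0, 0]' --jaw '[0.5, 0.5, 0.5, 0.5, 0.4]'

```text
clock: 19.0
ee_pos: [515.9, 210.0, 104.8]
eef_rot: [[-0.001, 1.0, -0.001], [1.0, 0.001, -0.0], [-0.0, -0.001, -1.0]]
wrist_force: [-0.4, -0.6, 0.4]
gripper_width: 40.4
```

Request:
apply_moves --pt "0 0 0" --pt "0 0 0" --pt "0 0 0" --pt "0 0 0" --yaw '[0, 0, 0, 0]' --jaw '[0.1, 0.1, 0.1, 0.1]' --newtons 45

```text
clock: 19.5
ee_pos: [517.2, 210.1, 106.5]
eef_rot: [[0.0, 1.0, 0.003], [1.0, -0.0, 0.001], [0.001, 0.003, -1.0]]
wrist_force: [-0.4, 0.2, 5.7]
gripper_width: 23.6
```

```bash
python3 -c "
from h import *
pose(3)"
```

```text
clk 19.65 pos [517.16 210.05 106.52] sd [0.01 0.01 0.02] F [-0.11 -0.06  5.86] w 23.1
```

Request:
apply_moves --pt "0 0 -0.01" --pt "0 0 -0.03" --pt "0 0 -0.05" --pt "0 0 -0.05" --pt "0 0 -0.05" --yaw '[0, 0, 0, 0, 0]' --jaw '[0.1, 0.1, 0.1, 0.1, 0.1]'

```text
clock: 20.27
ee_pos: [516.0, 209.6, 154.8]
eef_rot: [[0.0, 1.0, 0.0], [1.0, -0.0, 0.0], [0.0, 0.0, -1.0]]
wrist_force: [-0.2, -0.2, -6.4]
gripper_width: 23.6
```

```bash
python3 -c "
from h import *
pose(6); snap('wrist','w11')"
```

```text
clk 20.575 pos [515.44 209.51 153.95] sd [0.1  0.03 0.13] F [-0.02 -0.25 -5.71] w 23.2
```

View pics/w11.png

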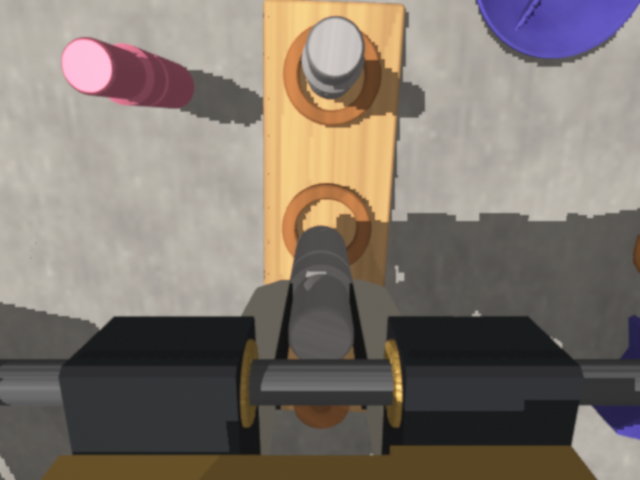

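Request:
apply_moves --pt "0 0 -0.03" --pt "-0.03 0.003 -0.055" --pt "-0.085 0.008 -0.055" --pt "-0.14 0.013 -0.055" --pt "-0.195 0.018 -0.055" --yaw '[0, 0, 0, 0, 0]' --jaw '[0.1, 0.1, 0.1, 0.1, 0.1]'

```text
clock: 21.25
ee_pos: [534.0, 13.1, 209.9]
eef_rot: [[-0.0, 1.0, 0.0], [1.0, 0.0, -0.0], [-0.0, 0.0, -1.0]]
wrist_force: [1.9, -0.1, -5.5]
gripper_width: 23.6
```

Request:
apply_moves --pt "-0.055 0.005 0" --pt "-0.11 0.01 0" --pt "-0.15 0.014 0" --pt "-0.17 0.016 0" --pt "-0.17 0.016 0" --yaw '[0, 0, 0, 0, 0]' --jaw '[0.1, 0.1, 0.1, 0.1, 0.1]'

```text
clock: 21.88
ee_pos: [549.9, -156.2, 209.5]
eef_rot: [[0.002, 1.0, -0.001], [1.0, -0.002, 0.0], [0.0, -0.001, -1.0]]
wrist_force: [0.3, 0.6, -5.7]
gripper_width: 23.2
```

Request:
apply_moves --pt "0 0 0" --pt "0 0 0" --yaw '[0, 0]' --jaw '[0.1, 0.1]'

```text
clock: 22.12
ee_pos: [550.1, -154.0, 209.8]
eef_rot: [[-0.002, 1.0, -0.0], [1.0, 0.002, 0.0], [0.0, -0.0, -1.0]]
wrist_force: [0.3, 0.6, -4.6]
gripper_width: 23.3
```

```bash
python3 -c "
from h import *
t=pose(4); snap('wrist','w12');snap('scene','s12')
p,d,V,k=load('w12'); print('foot should be',proj(V,k,t+np.array([0,0,-94.5])),'cavity',proj(V,k,[549.8,-156.2,82]))
p=load('s12')[0]; cv2.imwrite('pics/s12c.png',cv2.resize(p[180:340,300:480,::-1],None,fx=4,fy=3.7,interpolation=2))"
```

```text
clk 22.325 pos [ 550.1  -154.37  209.9 ] sd [0.01 0.2  0.02] F [ 0.02  0.45 -5.23] w 23.2
foot should be (np.float64(322.0140375183092), np.float64(245.77638381881258)) cavity (np.float64(321.4174237585767), np.float64(234.39087536061155))
```

View pics/w12.png

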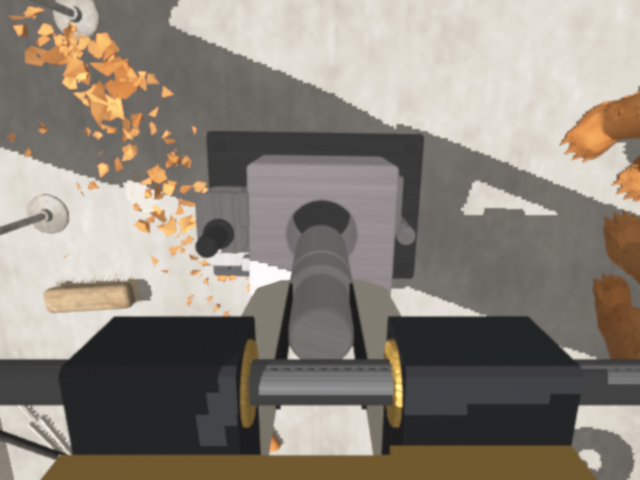

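View pics/s12c.png

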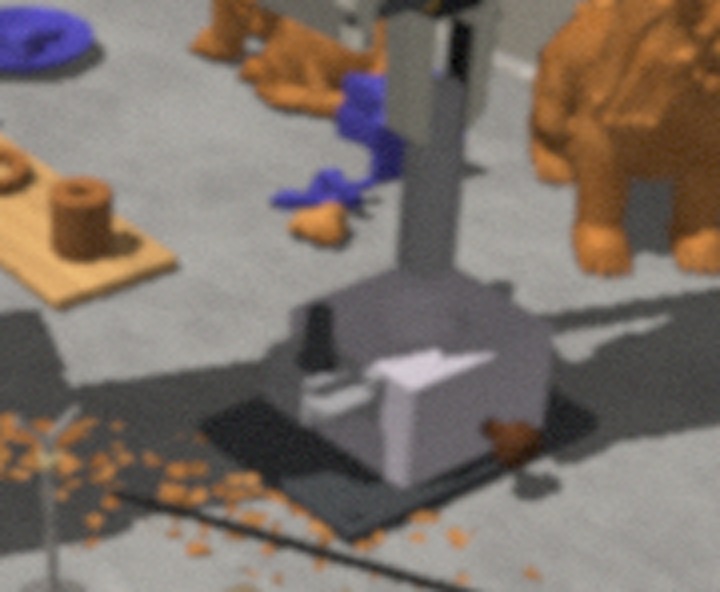

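Request:
apply_moves --pt "-0.0015 0 0" --pt "-0.0015 0 0.015" --pt "-0.0015 0 0.03" --pt "-0.0015 0 0.045" --pt "-0.0015 0 0.055" --yaw '[0, 0, 0, 0, 0]' --jaw '[0.1, 0.1, 0.1, 0.1, 0.1]'

```text
clock: 23.05
ee_pos: [549.2, -156.5, 152.8]
eef_rot: [[0.0, 1.0, -0.002], [1.0, -0.0, 0.001], [0.001, -0.002, -1.0]]
wrist_force: [-0.2, 0.8, -5.4]
gripper_width: 22.8
```

Request:
apply_moves --pt "0 0 0.01" --pt "0 0 0.02" --pt "0 0 0.03" --pt "0 0 0.033" --pt "0 0 0.033" --yaw '[0, 0, 0, 0, 0]' --jaw '[0.1, 0.1, 0.1, 0.1, 0.1]'

```text
clock: 23.68
ee_pos: [549.9, -156.8, 121.7]
eef_rot: [[-0.0, 1.0, -0.0], [1.0, 0.0, 0.0], [0.0, -0.0, -1.0]]
wrist_force: [-0.6, 0.6, -6.6]
gripper_width: 23.2
```

```bash
python3 -c "
from h import *
t=pose(6); snap('wrist','w13');snap('side','d13');snap('scene','s13')
p=load('w13')[0]; cv2.imwrite('pics/w13c.png',cv2.resize(p[130:390,170:470,::-1],None,fx=2.6,fy=2.3,interpolation=2))
p=load('d13')[0]; cv2.imwrite('pics/d13c.png',cv2.resize(p[130:240,260:400,::-1],None,fx=5,fy=5,interpolation=2))
p=load('s13')[0]; cv2.imwrite('pics/s13c.png',cv2.resize(p[210:330,330:480,::-1],None,fx=5,fy=5,interpolation=2))"
```

```text
clk 23.975 pos [ 550.3  -156.94  122.32] sd [0.08 0.03 0.11] F [ 0.01  0.27 -5.64] w 23.1
```

View pics/w13c.png

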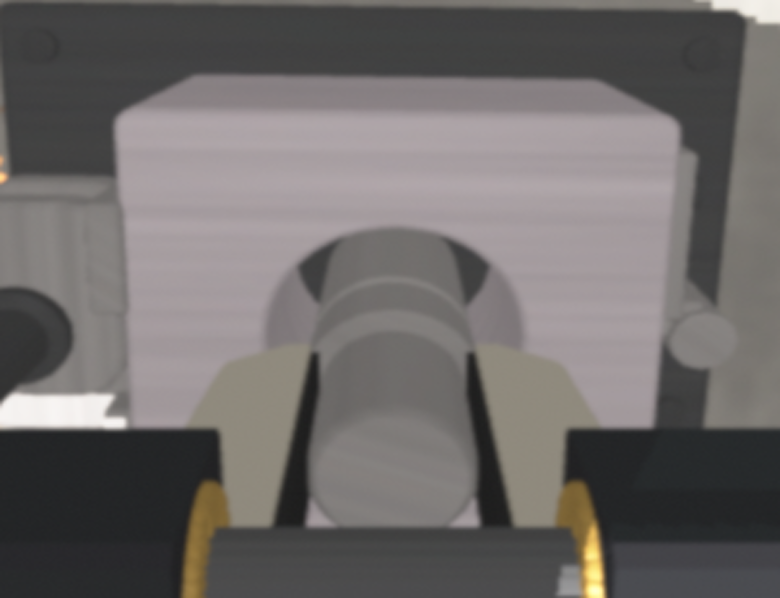

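View pics/d13c.png

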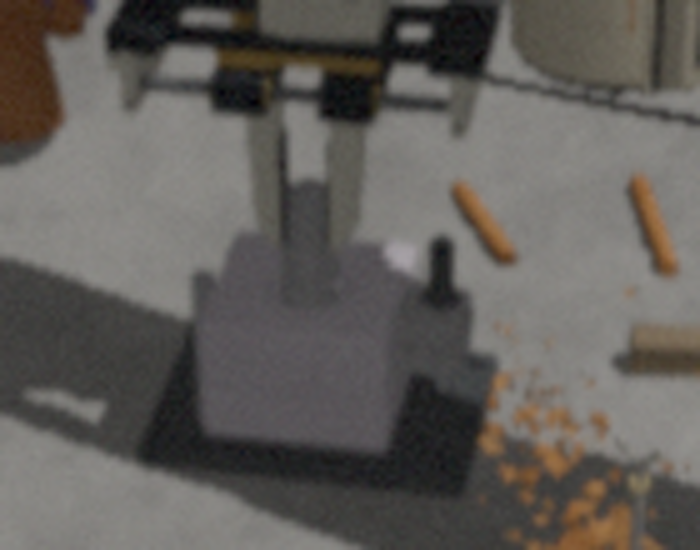

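View pics/s13c.png

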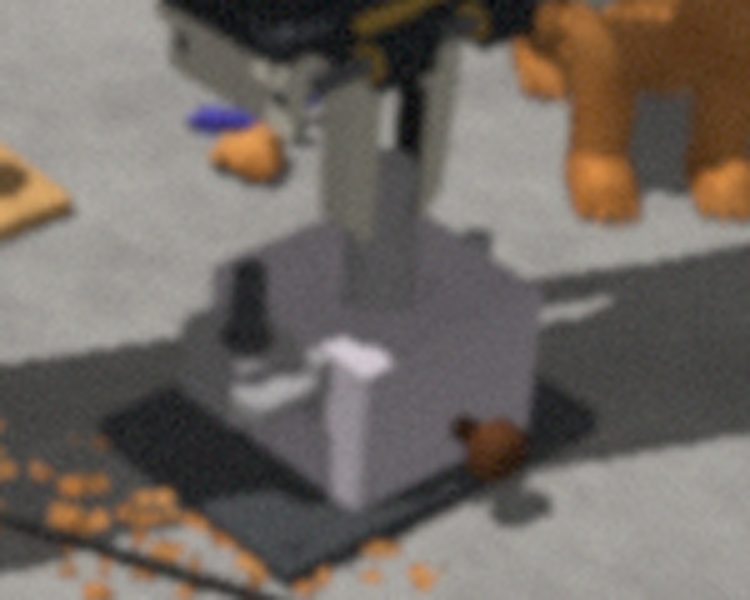

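```bash
python3 -c "
from meas import *
P,p,d=cloud('w13');_,_,V,k=load('w13')
for z in(82,102,105,139): print(z,np.round(proj(V,k,[550,-156.9+(15 if z<104 else 12),z]),1),np.round(proj(V,k,[550,-156.9,z]),1))
print('rim far',proj(V,k,[549.8,-156.2+24,82]))
for v in range(215,352,6): print(v,P[v,321].round(1),p[v,321].tolist(),end=' | ')
sel=(abs(P[...,0]-550)<20)&(abs(P[...,1]+150)<40)&(P[...,2]>127)
vv,uu=np.mgrid[:480,:640]; sel&=(vv>300)&(vv<360); print('top z',np.median(P[sel][:,2]),sel.sum(), P[sel].mean(0))
# shank fit
for lo,hi in((40,60),(60,80),(84,98)):
    s=(uu>285)&(uu<360)&(vv<330)&(P[...,2]>lo)&(P[...,2]<hi)&(d>0)&(np.hypot(P[...,0]-550,P[...,1]+156.5)<20)
    print(lo,hi,s.sum(),fitcirc(P[s][:,:2],15) if s.sum()>20 else '')
"
```

```text
82 [321.8 248.4] [321.8 278.3]
102 [321.9 262. ] [321.9 294.6]
105 [321.9 271. ] [321.9 297.4]
139 [322.3 304.6] [322.2 335.9]
rim far (np.float64(321.33325302543705), np.float64(228.47007930030563))
215 [ 549.6 -126.    81.2] [171, 161, 164] | 221 [ 549.6 -128.8   81.4] [166, 156, 159] | 227 [ 549.6 -131.8   80.7] [157, 148, 150] | 233 [ 549.7 -143.5   47.6] [113, 110, 108] | 239 [ 549.7 -143.2   60.9] [113, 111, 109] | 245 [ 549.7 -143.    72.5] [113, 111, 108] | 251 [ 549.6 -143.9   79.8] [130, 127, 125] | 257 [ 549.6 -143.1   91.4] [113, 111, 109] | 263 [ 549.6 -143.5   98.6] [114, 112, 109] | 269 [ 549.6 -144.6  103.4] [131, 126, 125] | 275 [ 549.6 -146.   106.8] [112, 110, 107] | 281 [ 549.6 -145.9  114.1] [111, 109, 106] | 287 [ 549.6 -146.7  118.4] [111, 109, 107] | 293 [ 549.6 -146.2  125.7] [111, 109, 106] | 299 [ 549.6 -146.2  131.3] [111, 109, 106] | 305 [ 549.6 -146.   136.9] [113, 110, 108] | 311 [ 549.6 -147.4  138.8] [124, 121, 119] | 317 [ 549.6 -150.   138.2] [127, 124, 122] | 323 [ 549.6 -152.2  138.4] [128, 125, 122] | 329 [ 549.6 -155.   137.5] [131, 126, 125] | 335 [ 549.6 -156.7  138.7] [133, 130, 127] | 341 [ 549.6 -159.1  138.6] [132, 128, 126] | 347 [ 549.6 -161.7  138.3] [128, 124, 123] | top z 157.05946569251702 11272 [ 550.13416939 -139.44080424  169.27566866]
40 60 454 (array([ 549.3009273 , -158.29055945]), np.float64(0.14472182446031226))
60 80 631 (array([ 549.29984101, -158.27508773]), np.float64(0.21086315005559797))
84 98 536 (array([ 549.32434767, -158.20322346]), np.float64(0.1709687354529549))
```

Request:
apply_moves --pt "0.001 0.0002 0" --pt "0.002 0.0004 0" --pt "0.002 0.0004 0" --pt "0.002 0.0004 0" --yaw '[0, 0, 0, 0]' --jaw '[0.1, 0.1, 0.1, 0.1]'

```text
clock: 24.62
ee_pos: [550.4, -154.8, 121.8]
eef_rot: [[-0.0, 1.0, -0.0], [1.0, 0.0, -0.0], [-0.0, -0.0, -1.0]]
wrist_force: [-0.2, -0.2, -5.4]
gripper_width: 23.5
```

```bash
python3 -c "
from meas import *
pose(6); snap('wrist','w14'); snap('side','d14'); print(readout.read_state()['joint_vel'])
P,p,d=cloud('w14');_,_,V,k=load('w14'); vv,uu=np.mgrid[:480,:640]
for lo,hi in((40,60),(60,80),(84,98)):
    s=(uu>285)&(uu<360)&(vv<330)&(P[...,2]>lo)&(P[...,2]<hi)&(d>0)&(np.hypot(P[...,0]-550,P[...,1]+156.5)<20)
    print(lo,hi,s.sum(),fitcirc(P[s][:,:2],15))
s=(uu>260)&(uu<380)&(vv>180)&(vv<300)&(abs(P[...,2]-81)<1.5)
R=np.hypot(P[...,0]-549.6,P[...,1]+156.3); s&=(R>21)&(R<26)
a=np.arctan2(P[...,1]+156.3,P[...,0]-549.6); pts=[]
for q in np.linspace(0.05,3.1,40):
    b=s&(abs(a-q)<.05)
    if b.sum()>2: j=np.argmin(np.where(b,R,99)); pts.append(P.reshape(-1,3)[j,:2])
pts=np.array(pts); print('cavity',fitcirc(pts,24),fitcirc(pts)[0],len(pts)); print('rim z',np.median(P[s][:,2]))
P,p,d=cloud('d14'); cv2.imwrite('pics/d14c.png',p[130:400,200:420,::-1].repeat(2,0).repeat(2,1))
"
```

```text
clk 24.925 pos [ 550.39 -154.84  121.82] sd [0.01 0.01 0.02] F [ 0.38 -0.01 -5.5 ] w 23.6
[ 2.15047574e-03  5.92948812e-04  9.62428049e-06 -8.25624525e-04
 -7.40459972e-04 -3.31169992e-04]
40 60 348 (array([ 549.38114315, -156.19217859]), np.float64(0.13937269914425848))
60 80 652 (array([ 549.41748829, -156.19887024]), np.float64(0.23784014832766598))
84 98 546 (array([ 549.43048366, -156.11825811]), np.float64(0.16125053965630418))
cavity (array([ 549.64530627, -156.77317852]), np.float64(0.1186281586286625)) [ 549.64744423 -156.94661496   24.13686129] 40
rim z 80.70614703902069
```

View pics/d14c.png

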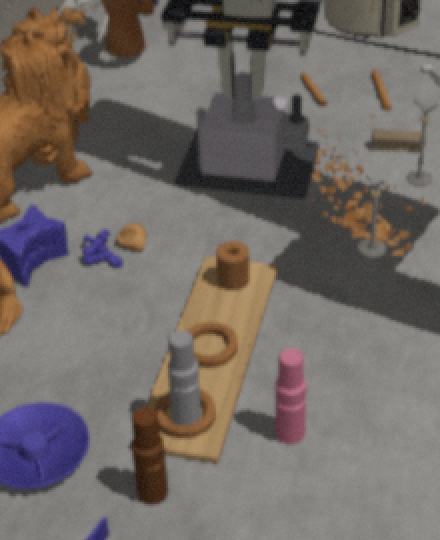

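View pics/w14.png

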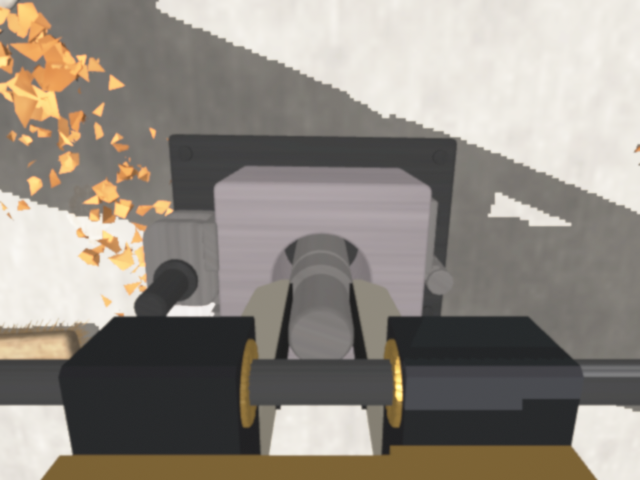

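```bash
python3 -c "
from h import *
print(env.close_job())"
```

```text
the job is handed in; nothing more can be done
None
```

I completed the job in the order asked and handed it in at about 25 s. The arm is still holding the heavier core in the mould's cavity.

- **Mould:** I pushed the swinging half shut until it met its stop at about 14 N. The latch pin dropped through all three lugs and its flange seated. Its top read about 115–116 mm above the bench, against 116 mm expected.
- **Weighing:** core_1 pulled about 2.7 N, so it is the hollow one. core_2 pulled about 5.6 N, so it is the solid one. core_1 is standing back in socket_1, and its top read the same height as before I lifted it.
- **Final hold:** core_2 hangs upright, its axis agreeing within about 0.1 mm at three heights.
    - **Centring:** it is within about 0.7 mm of the cavity's centre, after I corrected a 2 mm offset.
    - **Height:** the foot is about 27 mm above the bench, which puts the groove within about 1 mm of the rim. It is about 15 mm clear of the floor.
    - **Contact:** the only force on the tool is the core's weight (side force 0.4 N or less), so it is touching nothing.

No final check failed. One early reading of core_2's position disagreed by 2 mm because the arm was still settling. I used the later, settled readings instead. I did not touch the dish, fittings, brush or the pink and brown look-alikes.

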